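# Hang the build platform on the drain pin by its side slot

## Robot

A 6-joint arm with a two-finger parallel gripper is mounted at the origin on the work surface. World frame = base frame: x ahead of the robot, y to its left, z up, the work surface at z = 0. Lengths are in mm, angles in rad, forces in N, time in s.
With the tool pointing down it reaches from about 400 to 925 mm from the base axis. Payload 12.5 kg.
Tool frame: the origin (TCP) lies at the very end of the fingers, on their centre line; the grasp point (between the pads) lies 19 mm behind it; z points along the fingers, y is the line along which they close (so a half turn about z gives the same grasp; the last joint's range is limited). The gripper opens to 95 mm and grips with 3 to 60 N. Pads are 20 mm wide; open, the fingers measure 119 mm over their backs; the gripper's body (75 mm by 180 mm) begins 59 mm behind the grasp point.
Start: joints at [1.017, 0.491, 1.559, -0, 1.092, -0.106], TCP at [270.601, 563.402, 214.661] pointing down, gripper open.
Joint ranges: [-3.1, 3.1], [-0.84, 2.19], [0.05, 2.79], [-1.13, 4.28], [0.06, 2.93], [-2.69, 2.69]. Speed limits (rad/s): [2.22, 2.22, 2.79, 3.14, 3.14, 3.14].

## Interface

Orientations are given as a unit quaternion [w, x, y, z].
In Python, from workcell import manip gives the robot as it stands.
- The arm moves only by the shell command python3 -m creep 'ROWS' [OPENING]. ROWS is JSON, a list that holds one entry, the list of rows, each a list of 6 numbers: the shift along the world's x, y, z as a fraction of full scale, then the turn, a rotation vector about the world's x, y, z as a fraction of full scale. A call has 1 to 20 rows; each row shifts and turns the commanded pose from where the row before left it; what a row does not reach is not made up. Full scale, the value 1, is 0.025 m for a shift and 180 degrees for a turn. A row lasts 1/8 s, in which the tool goes at most 62.5 mm and 10.7 degrees, less where a joint would pass 70% of its speed; a pose out of reach is approached as far as the arm can. A call with a number of a shift or a turn outside -1 to 1 is refused whole. A call with a gripper value outside its range is refused whole. OPENING is the gripper command: -1 is shut, 1 is fully open, values between are in proportion, set as the call begins (- or left out, the last holds). The fingers move at their own pace and stop on an object; the grip force is fixed at half the most. Time passes only in rows, so rows that do not move let the fingers close. It gives the time, the measured TCP pose, the force, the opening and the grip force at its end, in the units of the state.
- manip.read_state(): the state, without advancing time (a new reading comes with each control period).
- manip.snapshot(name): name is "scene" or "top" or "wrist"; returns the picture (480x640x3 uint8, blue, green, red); there is no depth.
- manip.camera_params(name): a dict with "fov_y" (degrees; the focal length in pixels is half the picture's height over the tangent of half this angle, whatever the lens; pixels are square), "cx", "cy" (the principal point, pixels), "k1" (the pictures are not rectified: a ray, as slopes to the right and down, at radius r is drawn at 1 + k1 r^2 times it, then the intrinsics apply), "T" (4x4, takes a point from camera to world coordinates); the wrist camera has in their place "mount" (4x4, takes a point from camera to tool coordinates, whose origin is the TCP and whose axes are the flange's). Camera axes: x right, y up, looking along -z (the intrinsics and any distortion apply to the point x, -y, -z); pixel columns grow to the right and rows downward; lengths in mm; the calibration is good to about 2 mm. A picture is of the moment at which its call begins: read the wrist's pose just before it. camera_params takes no time and is no camera call.
- manip.hand_in(): hands the job in; it is judged then, once.
Trained networks look in the newest picture that a camera, given by its name, has taken for a name from the list of things; names that differ only in an ending like _2 or _b are one class to them, and where a whole thing is asked for, a point or a joint stands for the part that bears it (a point fixed in the world has none). Each returns a list of dicts, best first, with "conf" (0 to 1); they miss things now and then, are a little off and sometimes report something else, mostly with a low value. They report only what shows in the picture. A call takes as long as a camera call. They do not tell look-alikes from the thing itself.
- manip.trace(camera, query): "region" (480x640 bool, what is visible of it) and "extent" ([left, top, right, bottom] in pixels, round what is visible of it).
- manip.pinpoint(camera, query): "centre" ([column, row] in pixels: a listed point, or the origin of a listed thing).
The state is a dict: "t": time; "joint_positions": joint angles; "dq": joint speeds; "joint_efforts": joint torques, N m; "position": TCP position; "tcp_rot": TCP orientation; "force": force on the tool from outside, world axes, zero at the start; "wrist_torque": the same for the moment, N m; "width": finger opening in mm; "finger_force": force on a finger pad.
Only numpy, scipy, OpenCV 4.12 (cv2) and the standard library are available. Lean on these libraries where they do the work, as an engineer would, in place of code of your own. Each camera call takes 0.05 s, during which the arm holds its last target. There are 200 camera calls.

## Task

Hang the build platform with the open side slot on the drain stand's pin: slide the slot sideways over the pin's neck to the slot's end, then let it down gently until the pin is fully home in the notch and the platform hangs level, clear of the drip tray. The pin can be clamped at any height on its post, so find it by a light touch and do not bend it. Leave the other platform, the resin bottle and the jar where they are.

Things in the scene. Friction and masses are not known exactly. Their poses are not given: they have to be found in the camera images.
- platform_tab (a point): Build platform to hang: loose, 0.36 to 0.56 kg, stands on its build face. Aluminium build plate 76 (x) by 120 (y) by 12 mm, grey neck block on it to 24 mm, then an upright steel hanger plate 8 mm thick in the y-z plane, on the centre line. Its top is a grip tab, y -20 to 20 mm, 88 to 134 mm above the build face: take it across the 8 mm (x). This point: tab centre, 115 mm up; z up.
- slot_lip (a point): Top of the lower jaw's lip, at y = 46 mm, 62 mm above the build face, axes as the platform's. The side slot opens to the plate's +y edge: level, 11 mm high (62 to 73 mm up), closed end at y = -5 mm. The lower jaw reaches y = 58 mm, the upper jaw only y = 34 mm; in between the lip is open upwards, so raising the lip under the pin finds the pin's height by touch.
- notch (a point): Middle of the roof of the notch, on the platform's centre line (x = y = 0), 88 mm above the build face, 27 mm under the tab centre; axes as the platform's. The notch, 10 mm wide (y -5 to 5), rises from the slot's inner end to 88 mm; the pin sits up there when the platform hangs. The centre of mass lies under it.
- spare_tab (a point): The other build platform, loose, to be left alone: same build plate, neck and grip tab, but its hanger plate is closed, with a round 14 mm hole and no slot. Point: centre of its tab, 115 mm above the bench.
- stand: Drain stand, fixed on the bench; origin on the bench straight under the middle of the pin's neck, x from the neck to the post, z up. Base plate x -97 to 153, y -105 to 105 mm; drip tray on it x -93 to 57, y -100 to 100, rim 26 mm high. Post 24 mm square at x = 88, 224 mm high; on it a clamp block, x 66 to 110, y -22 to 22, 30 mm high, thumb knob to -y, which carries the pin.
- pin_mid (a point): Middle of the range of the pin's neck, 165 mm over the bench; the true neck is straight above or below, by up to 27 mm: not measured. Axes as the stand's. Level rigid steel pin along x: shaft 12 mm thick, collar 18 mm (x 7 to 13), neck 8 mm thick (x -7 to 7), head 18 mm (x -13 to -7). The plate goes on the neck, axes parallel to the stand's, moving to +y. Over 22 N bends it.
- resin_center (a point): Black resin bottle, 76 mm thick, 190 mm high, loose; point half-way up.
- jar_center (a point): White jar, 64 mm thick, 85 mm high, loose; point half-way up.
Not all that is in view belongs to the job. What is shaped like the part that bears platform_tab but turquoise is not meant.

How it is judged:
By the outcome, as a careful person would: the job done as asked, in the order asked, and still so for the second after the job is handed in, with the robot touching nothing.
It also fails if it takes over 53 s, if anything falls off the work surface, if the arm or the gripper's body presses on something with over 40 N, if the wrist force passes 120 N, or if a joint passes its speed limit or range.

## Working session

There is one attempt and no reset: what is moved stays moved. The work goes in short steps, Python scripts to look and compute and a shell command to move; the robot and the scene stay as the last step left them, time stands still between calls to the robot, and variables do not carry over. Pictures are saved under pics/ and viewed, at most 10 in all, crops included, and the job is handed in when it is done.

```bash
mkdir -p pics; ls; cat > h.py <<'E'
import numpy as np, cv2
from workcell import manip
from scipy.spatial.transform import Rotation as R
def cam(n):
    p=manip.camera_params(n)
    if 'T' in p: T=np.array(p['T'])
    else:
        s=manip.read_state(); q=s['tcp_rot']; A=np.eye(4)
        A[:3,:3]=R.from_quat([q[1],q[2],q[3],q[0]]).as_matrix(); A[:3,3]=s['position']
        T=A@np.array(p['mount'])
    return p,T
def ray(n,px,c=None):
    p,T=c or cam(n); f=240/np.tan(np.radians(p['fov_y'])/2)
    d=np.array([(px[0]-p['cx'])/f,(px[1]-p['cy'])/f]); u=d.copy()
    for _ in range(20): u=d/(1+p['k1']*(u@u))
    v=T[:3,:3]@np.array([u[0],-u[1],-1]); return T[:3,3],v/np.linalg.norm(v)
def atz(n,px,z,c=None):
    o,v=ray(n,px,c); return o+v*(z-o[2])/v[2]
def proj(n,X,c=None):
    p,T=c or cam(n); f=240/np.tan(np.radians(p['fov_y'])/2)
    x=np.linalg.inv(T)@np.r_[X,1]; u=np.array([x[0],-x[1]])/-x[2]; u=u*(1+p['k1']*(u@u))
    return np.array([p['cx'],p['cy']])+f*u
def tri(rs):
    A=np.zeros((3,3));b=np.zeros(3)
    for o,v in rs:
        M=np.eye(3)-np.outer(v,v);A+=M;b+=M@o
    X=np.linalg.solve(A,b); return X,[np.linalg.norm((np.eye(3)-np.outer(v,v))@(X-o)) for o,v in rs]
E
python3 - <<'E'
from h import *
np.set_printoptions(precision=1,suppress=True)
s=manip.read_state(); print(s)
for n in('scene','top','wrist'):
    c=cam(n); cv2.imwrite(f'pics/{n}0.png',manip.snapshot(n)); print(n,c[1][:3,3],c[0].get('mount'))
    for q in('platform_tab','slot_lip','notch','spare_tab','stand','pin_mid','resin_center','jar_center'):
        print(q,[(np.round(d['centre'],1).tolist(),round(d['conf'],2)) for d in manip.pinpoint(n,q)])
print(manip.read_state()['t'])
E
```

```text
pics
{'t': 0.0, 'joint_positions': array([ 1. ,  0.5,  1.6, -0. ,  1.1, -0.1]), 'dq': array([ 0.,  0.,  0., -0.,  0., -0.]), 'joint_efforts': array([  0. , -61.3, -25.8,   0.1,   0. ,  -0. ]), 'position': array([270.5, 563.2, 214.1]), 'tcp_rot': array([-0. ,  0.2,  1. , -0. ]), 'force': array([-0.3, -0.2,  0.1]), 'wrist_torque': array([ 0., -0., -0.]), 'finger_force': 0.0, 'width': 95.24650608412846}
scene [1172.5 -663.5 1153. ] None
platform_tab [([196.3, 283.7], 0.92), ([145.5, 330.9], 0.58)]
slot_lip [([139.4, 337.6], 0.87), ([214.2, 284.4], 0.58)]
notch [([149.8, 339.8], 0.81), ([199.5, 292.3], 0.78)]
spare_tab [([266.7, 300.9], 0.67)]
stand [([327.9, 237.6], 0.68), ([198.3, 278.9], 0.41)]
pin_mid [([328.0, 194.9], 0.85)]
resin_center [([371.7, 158.7], 0.79)]
jar_center [([354.8, 295.8], 0.75)]
top [ 433.3   22.4 1803. ] None
platform_tab [([420.0, 290.6], 0.83), ([484.9, 288.9], 0.59)]
slot_lip [([401.8, 294.9], 0.87), ([480.3, 302.4], 0.57)]
notch [([418.6, 293.8], 0.91), ([483.4, 286.2], 0.91)]
spare_tab [([389.8, 232.3], 0.92)]
stand [([277.9, 269.8], 0.61)]
pin_mid [([273.7, 265.0], 0.64)]
resin_center [([174.7, 291.0], 0.92)]
jar_center [([325.6, 191.5], 0.61), ([418.9, 289.5], 0.29)]
wrist [196.9 598.7 383.4] [[  -0.     1.     0.3   81.7]
 [   1.     0.     0.    -0.1]
 [   0.     0.3   -1.  -168.7]
 [   0.     0.     0.     1. ]]
platform_tab []
slot_lip []
notch []
spare_tab []
stand []
pin_mid []
resin_center []
jar_center []
1.35
```

View pics/scene0.png

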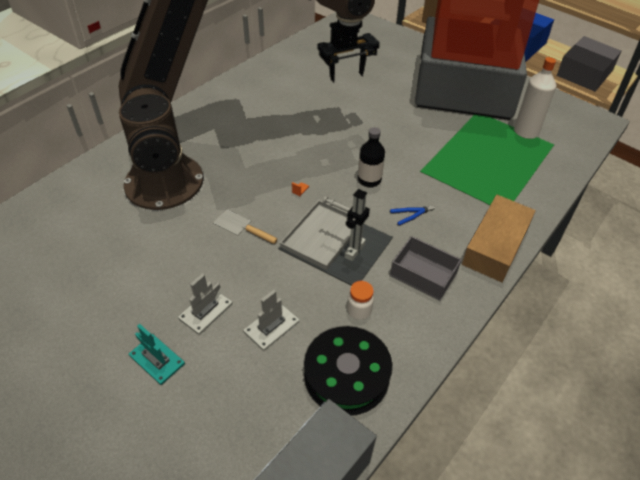

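View pics/top0.png

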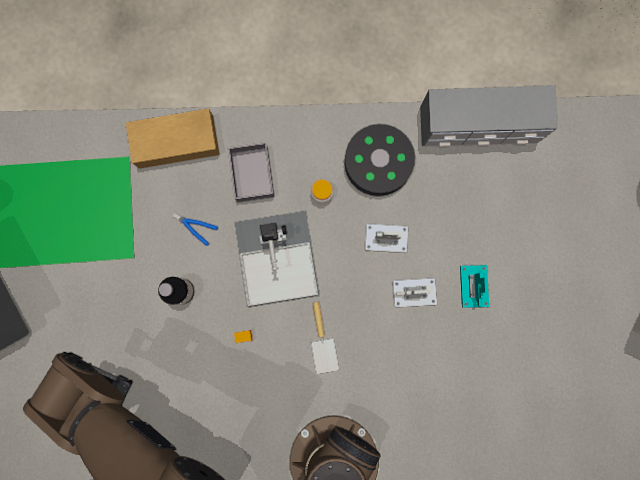

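```bash
python3 - <<'E'
from h import *
np.set_printoptions(precision=1,suppress=True)
for nm,a,b in(('A tab',(196.3,283.7),(420,290.6)),('B tab',(145.5,330.9),(484.9,288.9)),('A lip',(214.2,284.4),(401.8,294.9)),('B lip',(139.4,337.6),(480.3,302.4)),('A notch',(199.5,292.3),(418.6,293.8)),('B notch',(149.8,339.8),(483.4,286.2)),('spare',(266.7,300.9),(389.8,232.3)),('stand',(327.9,237.6),(277.9,269.8)),('pin',(328,194.9),(273.7,265)),('resin',(371.7,158.7),(174.7,291)),('jar',(354.8,295.8),(325.6,191.5))):
    print(nm,*tri([ray('scene',a),ray('top',b)]))
E
```

```text
A tab [ 463.5 -244.2  117.5] [np.float64(3.748158192309936), np.float64(3.7481581923099405)]
B tab [ 468.6 -411.7  114.9] [np.float64(3.5301703265660533), np.float64(3.530170326566044)]
A lip [ 457.1 -198.    61.8] [np.float64(1.6001780193173296), np.float64(1.6001780193173374)]
B lip [ 431.4 -415.6   51.7] [np.float64(0.981719595693852), np.float64(0.9817195956939062)]
A notch [ 458.1 -243.2   76.6] [np.float64(0.303256644552053), np.float64(0.3032566445520593)]
B notch [ 476.8 -414.3   89. ] [np.float64(4.070671146377552), np.float64(4.07067114637752)]
spare [ 622.6 -169.6  114.1] [np.float64(4.269860094323572), np.float64(4.269860094323468)]
stand [539.1 149.1   0.6] [np.float64(2.4724062070458914), np.float64(2.4724062070459794)]
pin [540.2 146.2 170.1] [np.float64(0.29758510775474867), np.float64(0.297585107754904)]
resin [482.1 427.1  81.1] [np.float64(1.049151764856723), np.float64(1.0491517648566404)]
jar [749.    2.7  65.4] [np.float64(2.8915212692077343), np.float64(2.8915212692078103)]
```

The scene picture shows the turquoise decoy at (155,355), the slotted platform at (205,305), the spare at (270,320) and the stand at (340,240). The top view agrees: the slotted platform is at (415,292) with its slot facing left (+y), the stand's neck is near (275,268), and the stand is yawed by about +9°. I'll move over the stand for a wrist view.

```bash
python3 -m creep '[[[0.2,-0.97,1,0,0,-0.051],[0.4,-0.97,1,0,0,-0.051],[0.6,-0.97,1,0,0,-0.051],[0.7,-0.97,1,0,0,-0.051],[0.7,-0.97,1,0,0,-0.051],[0.7,-0.97,0.45,0,0,-0.051],[0.72,-0.97,0,0,0,0],[0.72,-0.97,0,0,0,0],[0.72,-0.97,0,0,0,0],[0.72,-0.97,0,0,0,0],[0.72,-0.97,0,0,0,0],[0.72,-0.97,0,0,0,0],[0.72,-0.97,0,0,0,0],[0.72,-0.97,0,0,0,0],[0.72,-0.97,0,0,0,0],[0.72,-0.97,0,0,0,0]]]' && python3 -m creep '[[[0,0,0,0,0,0],[0,0,0,0,0,0]]]' 0
python3 - <<'E'
from h import *
np.set_printoptions(precision=2,suppress=True)
s=manip.read_state(); c=cam('wrist'); np.save('stand_T.npy',c[1]); print(c[1][:3,3])
cv2.imwrite('pics/w1.png',manip.snapshot('wrist'))
for q in('stand','pin_mid'):
    for d in manip.pinpoint('wrist',q): print(q,d, atz('wrist',d['centre'],0 if q=='stand' else 165))
E
```

```text
t: 3.35
position: [533.6, 174.5, 351.0]
tcp_rot: [0.0, 0.648, 0.762, 0.0]
force: [0.6, -0.4, -0.6]
width: 95.0
finger_force: 0.0
t: 3.6
position: [532.8, 175.7, 350.9]
tcp_rot: [-0.0, 0.648, 0.762, 0.0]
force: [-0.7, -0.0, -0.0]
width: 79.9
finger_force: 0.0
[519.42 256.11 519.66]
stand {'centre': [320.5, 210.8], 'conf': 0.67} [539.99 145.48   0.  ]
pin_mid {'centre': [322.9, 241.5], 'conf': 0.56} [541.26 148.76 165.  ]
```

View pics/w1.png

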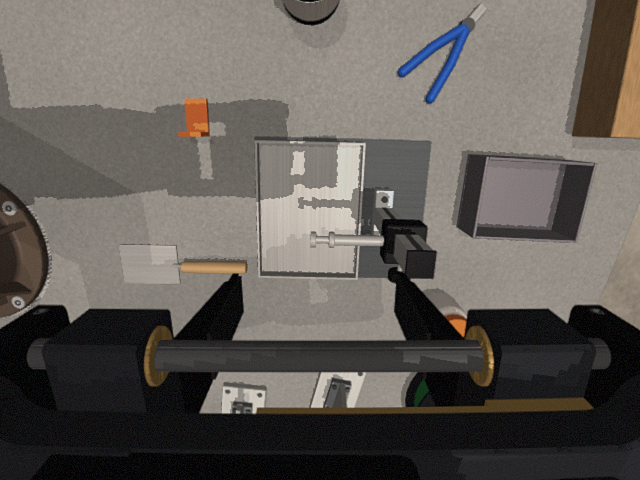

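The wrist view shows the pin level in the picture: head at about (313,240), neck (321,240) and collar (331,240). The tray's rim corners are near (256,141), (365,143) and (258,278). I'll refine the stand pose from these and then go over to the platform.

```bash
python3 - <<'E'
from h import *
np.set_printoptions(precision=2,suppress=True)
c=cam('wrist')
for z,a,b in((26,(256,141),(365,143)),(26,(256,141),(258,278)),(26,(365,143),(358,278)),(165,(313,240),(380,240))):
    A,B=atz('wrist',a,z,c),atz('wrist',b,z,c);print(A,B,np.linalg.norm(B-A),np.degrees(np.arctan2(*(B-A)[1::-1])))
for z in(140,165,190): print(atz('wrist',(321.5,240),z,c))
im=cv2.imread('pics/w1.png')[200:280,260:440]; cv2.imwrite('pics/w1c.png',cv2.resize(im,None,fx=4.4,fy=4.4,interpolation=cv2.INTER_CUBIC))
E
python3 -m creep '[[[0,-1,0,0,0,-0.05],[-0.2,-1,0,0,0,0],[-0.2,-1,0,0,0,0],[-0.2,-1,0,0,0,0],[-0.2,-1,0,0,0,0],[-0.2,-1,0,0,0,0],[-0.2,-1,0,0,0,0],[-0.2,-1,0,0,0,0],[-0.2,-1,0,0,0,0],[-0.2,-1,0,0,0,0],[-0.2,-1,0,0,0,0],[-0.2,-1,0,0,0,0],[-0.2,-1,0,0,0,0],[-0.2,-1,0,0,0,0],[-0.2,-1,0,0,0,0],[0,-0.6,0,0,0,0],[0,0,0,0,0,0]]]'
python3 - <<'E'
from h import *
np.set_printoptions(precision=2,suppress=True)
c=cam('wrist'); im=manip.snapshot('wrist')
cv2.imwrite('pics/w2.png',im)
for q,z in(('platform_tab',115),('slot_lip',62),('notch',88),('spare_tab',115)):
    for d in manip.pinpoint('wrist',q): print(q,d, atz('wrist',d['centre'],z,c))
E
```

```text
[437.41 231.97  26.  ] [583.07 253.11  26.  ] 147.1842568627496 8.255365675739178
[437.41 231.97  26.  ] [462.84  33.85  26.  ] 199.7508919898469 -82.68470202886917
[583.07 253.11  26.  ] [611.67  58.31  26.  ] 196.889796459803 -81.64587706641049
[530.76 148.7  165.  ] [600.07 160.07 165.  ] 70.23369362986341 9.310658925871758
[540.98 142.65 140.  ]
[539.54 150.14 165.  ]
[538.11 157.64 190.  ]
t: 5.88
position: [463.3, -214.8, 350.8]
tcp_rot: [-0.0, 0.706, 0.708, 0.0]
force: [0.1, 0.5, -0.1]
width: 47.5
finger_force: 0.0
platform_tab {'centre': [318.1, 227.5], 'conf': 0.81} [ 462.29 -241.36  115.  ]
platform_tab {'centre': [327.8, 350.5], 'conf': 0.64} [ 475.67 -409.64  115.  ]
platform_tab {'centre': [318.5, 223.6], 'conf': 0.43} [ 462.75 -236.6   115.  ]
slot_lip {'centre': [294.7, 332.2], 'conf': 0.86} [ 428.37 -414.8    62.  ]
slot_lip {'centre': [315.3, 185.4], 'conf': 0.78} [ 458.45 -199.25   62.  ]
slot_lip {'centre': [319.2, 227.3], 'conf': 0.6} [ 463.72 -255.23   62.  ]
notch {'centre': [318.4, 223.6], 'conf': 0.76} [ 462.63 -243.49   88.  ]
notch {'centre': [328.5, 340.4], 'conf': 0.59} [ 477.33 -411.67   88.  ]
spare_tab {'centre': [457.8, 162.9], 'conf': 0.71} [ 619.67 -165.27  115.  ]
```

View pics/w1c.png

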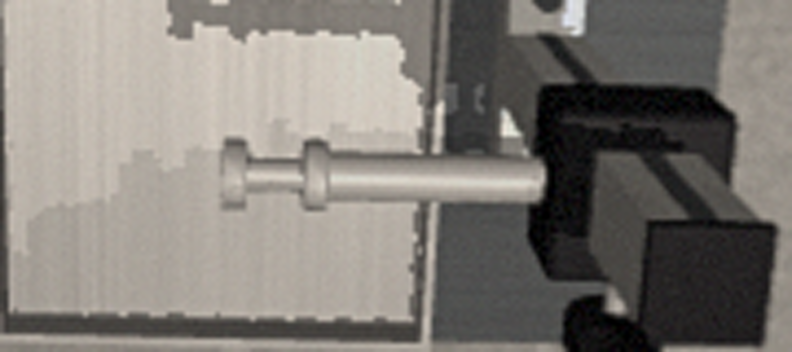

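View pics/w2.png

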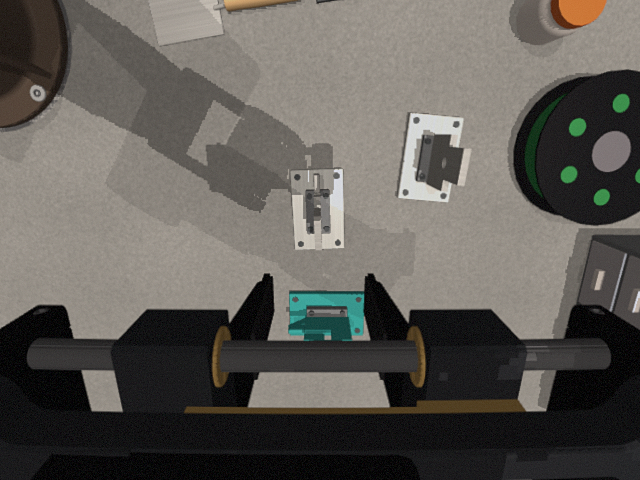

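The crop puts the neck's centre at about pixel (322.5,240). w2 shows the slotted platform with plate corners at about (290,170), (343,168), (344,247) and (296,249), and its hanger upright at column 318. The turquoise one sits behind the gripper and the closed spare is at (440,160). I'll get the platform's yaw from the white plate's outline.

```bash
python3 - <<'E'
from h import *
np.set_printoptions(precision=1,suppress=True)
c=cam('wrist'); manip.snapshot('wrist')
P=[atz('wrist',p,12,c) for p in((290,170),(343,168),(344,247),(296,249))]
for i in range(4):
    d=P[(i+1)%4]-P[i]; print(P[i],np.linalg.norm(d),np.degrees(np.arctan2(d[1],d[0])))
print('ctr',np.mean(P,0))
s=manip.read_state();q=s['tcp_rot'];print(R.from_quat([q[1],q[2],q[3],q[0]]).as_matrix()[:,1])
d=manip.trace('wrist','platform_tab')
for k in d[:3]:
    print(k['conf'],k['extent'])
im=manip.snapshot('wrist')[150:265,270:365]; cv2.imwrite('pics/w2c.png',cv2.resize(im,None,fx=5,fy=5,interpolation=cv2.INTER_CUBIC))
E
```

```text
[ 422.1 -183.9   12. ] 75.08577424630104 2.433020885774657
[ 497.1 -180.7   12. ] 117.57389234172864 -87.84803730378573
[ 501.5 -298.2   12. ] 72.51309251930145 -177.17806334508228
[ 429.1 -301.8   12. ] 118.08158092550849 93.40235077469086
ctr [ 462.5 -241.2   12. ]
[1. 0. 0.]
0.96 [288.5, 293.4, 362.9, 343.4]
```

View pics/w2c.png

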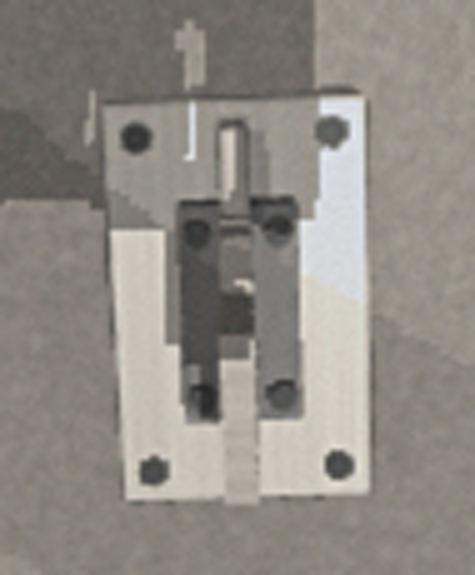

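Its yaw is about +2.7° and its centre about (462.5, -242). Descending to grasp.

```bash
python3 -m creep '[[[-0.03,-0.54,-0.6,0,0,0.015],[0,-0.54,-1,0,0,0],[0,0,-1,0,0,0],[0,0,-1,0,0,0],[0,0,-1,0,0,0],[0,0,-1,0,0,0],[0,0,-1,0,0,0],[0,0,-1,0,0,0],[0,0,-1,0,0,0],[0,0,-1,0,0,0],[0,0,-0.4,0,0,0],[0,0,0,0,0,0]]]'
python3 -m creep '[[[0,0,0,0,0,0],[0,0,0,0,0,0],[0,0,0,0,0,0]]]' -1; python3 -m creep '[[[0,0,0,0,0,0],[0,0,0,0,0,0]]]'
```

```text
t: 7.78
position: [462.4, -241.5, 100.8]
tcp_rot: [-0.0, 0.689, 0.725, -0.0]
force: [-0.4, 0.2, 1.2]
width: 47.5
finger_force: 0.0
t: 8.15
position: [462.5, -241.7, 101.4]
tcp_rot: [0.0, 0.689, 0.725, 0.0]
force: [0.1, -0.1, -0.4]
width: 23.0
finger_force: 0.0
t: 8.4
position: [462.3, -241.6, 101.0]
tcp_rot: [0.0, 0.689, 0.725, 0.0]
force: [0.3, -0.1, 1.8]
width: 7.9
finger_force: 30.0
```

Gripped: width 7.9 mm, 30 N. Next I lift and carry it to about 80 mm short of the neck, with the lip well below the lowest the pin can be.

```bash
python3 -m creep '[[[0,0,0.8,0,0,0],[0,0,0.8,0,0,0],[0,0.3,0.72,0,0,0.017],[0.1,0.6,0,0,0,0.017],[0.28,0.95,0,0,0,0],[0.28,0.95,0,0,0,0],[0.32,0.95,0,0,0,0],[0.32,0.95,0,0,0,0],[0.32,0.95,0,0,0,0],[0.32,0.95,0,0,0,0],[0.32,0.95,0,0,0,0],[0.32,0.95,0,0,0,0],[0.32,0.95,0,0,0,0],[0.32,0.95,0,0,0,0],[0.32,0.95,0,0,0,0],[0.32,0.95,0,0,0,0],[0.3,0.95,0,0,0,0],[0,0,0,0,0,0],[0,0,0,0,0,0]]]'
python3 - <<'E'
from h import *
np.set_printoptions(precision=1,suppress=True)
c=cam('wrist'); im=manip.snapshot('wrist'); cv2.imwrite('pics/w3.png',im); s=manip.read_state(); print(s['position'],s['force'],s['wrist_torque'],s['width'])
for q,z in(('slot_lip',s['position'][2]-39),('pin_mid',155)):
    for d in manip.pinpoint('wrist',q): print(q,d, atz('wrist',d['centre'],z,c))
E
```

```text
t: 10.78
position: [565.6, 89.8, 157.9]
tcp_rot: [-0.001, 0.649, 0.761, -0.001]
force: [0.1, 0.1, -5.0]
width: 8.2
finger_force: 30.0
[565.8  89.5 158.2] [-0.3  1.3 -5.9] [-0.1  0.1  0. ] 7.8261096452562295
slot_lip {'centre': [316.0, 197.7], 'conf': 0.75} [556.6 133.3 119.2]
pin_mid {'centre': [286.6, 183.1], 'conf': 0.62} [540.7 144.5 155. ]
pin_mid {'centre': [316.6, 198.0], 'conf': 0.62} [556.2 139.6 155. ]
```

View pics/w3.png

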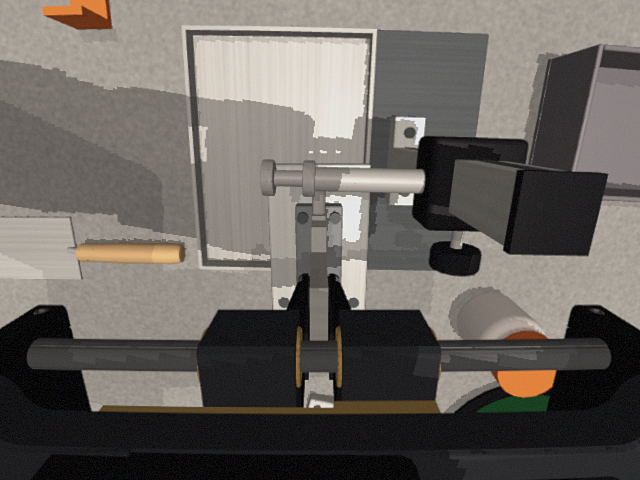

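Now the wrist view shows the neck at (285.5,177), between head (268) and collar (310). The lip is below and to the right at (317,200), so the platform is about 15 mm too far toward the post. I'll triangulate the neck from the two wrist views.

```bash
python3 - <<'E'
from h import *
np.set_printoptions(precision=2,suppress=True)
p,_=cam('wrist'); c1=(p,np.load('stand_T.npy')); c=cam('wrist')
for u in((285.5,177),(288,177)):
    X,e=tri([ray('wrist',(322.5,239.8),c1),ray('wrist',u,c)]); print(X,e)
for y in(145,147,149):
    o,v=ray('wrist',(287,177),c); print(o+v*(y-o[1])/v[1])
s=manip.read_state();q=s['tcp_rot'];M=R.from_quat([q[1],q[2],q[3],q[0]]).as_matrix();print(M)
ex=np.array([.988,.153,0]);ey=np.array([-.153,.988,0])
for nm,X in(('neck',X),('lip',s['position']+46*M[:,0]-[0,0,39])): print(nm,X,proj('wrist',X,c))
d=X-s['position']
E
```

```text
[540.74 147.01 155.45] [np.float64(0.5028060994850074), np.float64(0.5028060994849476)]
[541.33 146.46 152.45] [np.float64(0.023834648770379448), np.float64(0.023834648770544847)]
[540.13 145.   141.95]
[541.17 147.   156.98]
[542.22 149.   172.02]
[[-0.16  0.99 -0.  ]
 [ 0.99  0.16 -0.  ]
 [-0.   -0.   -1.  ]]
neck [541.33 146.46 152.45] [287.96 177.02]
lip [558.82 134.61 119.62] [319.29 194.88]
```

The neck is at about (541, 147, 154). I'll move the lip under it, raise it to about 10 mm below, then creep up by touch.

```bash
python3 -m creep '[[[-0.35,0.08,0,0,0,0],[-0.36,0.4,0,0,0,0],[0,0,0.4,0,0,0],[0,0,0.4,0,0,0],[0,0,0,0,0,0]]]'; for i in 1; do python3 -m creep '[[[0,0,0.08,0,0,0]]]' | egrep 'pos|force: \['; done
python3 - <<'E'
from h import *
np.set_printoptions(precision=1,suppress=True)
c=cam('wrist'); im=manip.snapshot('wrist'); cv2.imwrite('pics/w4.png',im[100:300,200:460]); im=cv2.resize(im[100:260,220:420],None,fx=3.5,fy=3.5,interpolation=cv2.INTER_CUBIC); cv2.imwrite('pics/w4c.png',im)
s=manip.read_state();print(s['position'],s['force'],s['wrist_torque'])
E
```

```text
t: 11.55
position: [549.3, 101.7, 180.2]
tcp_rot: [0.001, 0.649, 0.761, 0.001]
force: [0.0, -0.1, -5.8]
width: 8.0
finger_force: 30.0
position: [548.6, 101.5, 180.9]
force: [0.1, -0.6, -5.0]
[548.6 101.5 181. ] [ 0.5  0.5 -4.3] [-0.1  0.  -0. ]
```

View pics/w4c.png

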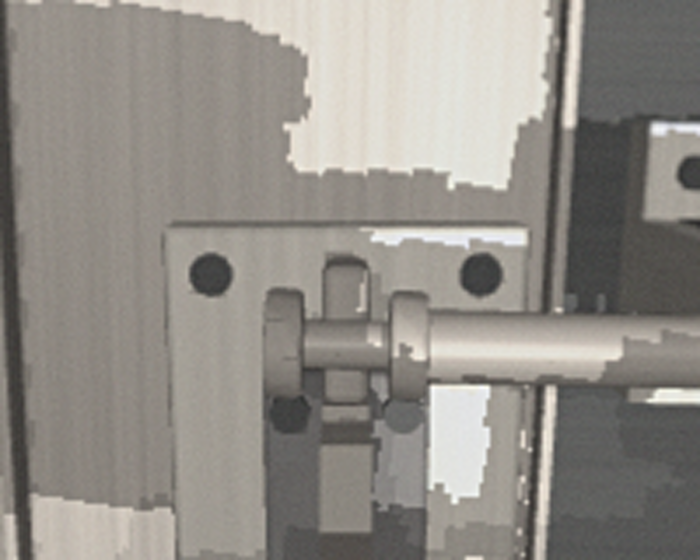

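The crop shows the lip at column 346, centred under the neck (302–390), with pin row 343 across the open part of the lip (262–400). Creeping up now.

```bash
python3 -m creep '[[[0,0,0.06,0,0,0],[0,0,0.06,0,0,0],[0,0,0,0,0,0]]]' | egrep 'pos|force: \['; python3 -m creep '[[[0,0,0.04,0,0,0]]]' | egrep 'pos|force: \['; python3 -m creep '[[[0,0,0.04,0,0,0]]]' | egrep 'pos|force: \['
```

```text
position: [548.6, 101.6, 183.9]
force: [0.3, 0.4, -5.5]
position: [548.6, 101.7, 184.8]
force: [-0.3, 0.3, -4.5]
position: [548.6, 101.7, 185.9]
force: [0.2, 0.5, -6.6]
```

```bash
python3 -m creep '[[[0,0,0.03,0,0,0]]]' | egrep 'pos|force: \['; 
```

```text
position: [548.5, 101.7, 186.2]
force: [1.1, 1.8, -13.9]
```

```bash
python3 -m creep '[[[0,0,0,0,0,0]]]' | egrep 'pos|force: \['
```

```text
position: [548.5, 101.7, 186.2]
force: [0.8, 1.1, -12.2]
```

Contact at TCP z ≈ 186, about 7 N. Back off to mid-slot and slide in.

```bash
python3 -m creep '[[[0,0,-0.08,0,0,0],[0,0,0,0,0,0]]]' | egrep 'pos|force: \['; python3 -m creep '[[[-0.016,0.099,0,0,0,0],[-0.032,0.197,0,0,0,0],[-0.032,0.197,0,0,0,0],[-0.016,0.099,0,0,0,0]]]' | egrep 'pos|force: \['
```

```text
position: [548.7, 101.6, 184.8]
force: [1.0, -1.7, -4.8]
position: [546.1, 116.9, 184.7]
force: [0.9, -0.9, -6.5]
```

```bash
python3 -m creep '[[[-0.032,0.197,-0.016,0,0,0],[-0.032,0.197,0,0,0,0],[-0.032,0.197,0,0,0,0]]]' | egrep 'pos|force: \['; python3 -m creep '[[[-0.032,0.197,0,0,0,0],[-0.032,0.197,0,0,0,0],[0,0,0,0,0,0]]]' | egrep 'pos|force: \['
```

```text
position: [543.7, 131.6, 184.3]
force: [0.2, -0.1, -5.0]
position: [542.1, 141.4, 184.2]
force: [0.0, 0.4, -4.0]
```

```bash
python3 - <<'E'
from h import *
s=manip.read_state();print(s['t'],s['position']); im=manip.snapshot('wrist'); cv2.imwrite('pics/w5.png',cv2.resize(im[150:310,220:420],None,fx=3.5,fy=3.5,interpolation=cv2.INTER_CUBIC))
E
```

```text
14.1 [542.12526366 141.41534862 184.24996681]
```

View pics/w5.png

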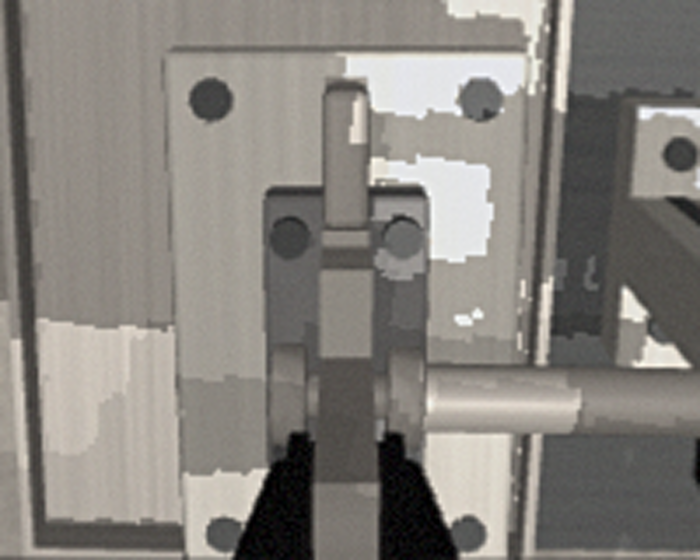

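The plate sits centred on the neck, at column 347 with head and collar on either side. Feel for the slot's end.

```bash
python3 -m creep '[[[-0.013,0.079,0,0,0,0],[-0.013,0.079,0,0,0,0],[0,0,0,0,0,0]]]' | egrep 'pos|force: \['; python3 -m creep '[[[-0.006,0.04,0,0,0,0],[0,0,0,0,0,0]]]' | egrep 'pos|force: \['
```

```text
position: [541.6, 145.1, 184.3]
force: [-0.4, 0.3, -4.9]
position: [541.4, 146.1, 184.3]
force: [-0.4, -0.9, -5.5]
```

```bash
python3 -m creep '[[[-0.006,0.036,0,0,0,0],[0,0,0,0,0,0]]]' | egrep 'pos|force: \['
```

```text
position: [541.3, 147.0, 184.3]
force: [-0.0, -0.4, -5.7]
```

```bash
python3 -m creep '[[[-0.005,0.032,0,0,0,0],[0,0,0,0,0,0]]]' | egrep 'pos|force: \['
```

```text
position: [541.1, 147.8, 184.3]
force: [0.7, -0.0, -5.9]
```

```bash
python3 -m creep '[[[-0.004,0.028,0,0,0,0],[0,0,0,0,0,0]]]' | egrep 'pos|force: \['
```

```text
position: [541.0, 148.3, 184.2]
force: [0.2, -1.4, -5.5]
```

```bash
python3 -m creep '[[[-0.004,0.024,0,0,0,0],[0,0,0,0,0,0]]]' | egrep 'pos|force: \['
```

```text
position: [541.0, 148.6, 184.2]
force: [0.7, -5.2, -5.0]
```

End found at y ≈ 148.3. Back off 1 mm to centre the notch and lower most of the 16 mm.

```bash
python3 -m creep '[[[0.01,-0.068,0,0,0,0],[0,0,0,0,0,0]]]' | egrep 'pos|force: \['; python3 -m creep '[[[0,0,-0.08,0,0,0],[0,0,-0.08,0,0,0],[0,0,0,0,0,0]]]' | egrep 'pos|force: \['
```

```text
position: [541.2, 147.5, 184.3]
force: [0.4, 0.7, -5.1]
position: [541.1, 147.4, 180.0]
force: [-0.3, 0.7, -4.9]
```

```bash
python3 -m creep '[[[0,0,-0.12,0,0,0],[0,0,-0.12,0,0,0],[0,0,-0.12,0,0,0],[0,0,0,0,0,0]]]' | egrep 'pos|force: \['
```

```text
position: [541.0, 147.3, 171.0]
force: [-1.2, -0.3, -4.9]
```

```bash
python3 -m creep '[[[0,0,-0.04,0,0,0],[0,0,0,0,0,0]]]' | egrep 'pos|force: \['
```

```text
position: [541.2, 147.3, 170.2]
force: [0.4, 0.3, -4.7]
```

```bash
python3 -m creep '[[[0,0,-0.04,0,0,0],[0,0,0,0,0,0]]]' | egrep 'pos|force: \['
```

```text
position: [541.2, 147.3, 169.2]
force: [-0.3, -0.2, -5.3]
```

```bash
python3 -m creep '[[[0,0,-0.03,0,0,0],[0,0,0,0,0,0]]]' | egrep 'pos|force: \['
```

```text
position: [541.2, 147.3, 168.5]
force: [0.1, -0.4, -5.5]
```

```bash
python3 -m creep '[[[0,0,-0.024,0,0,0],[0,0,0,0,0,0]]]' | egrep 'pos|force: \['
```

```text
position: [541.2, 147.3, 168.1]
force: [-0.4, -0.0, -2.7]
```

```bash
python3 -m creep '[[[0,0,-0.012,0,0,0],[0,0,0,0,0,0]]]' | egrep 'pos|force: \['
```

```text
position: [541.3, 147.3, 167.9]
force: [-2.1, 0.1, 1.1]
```

The pin now carries all the weight. Release in small steps.

```bash
python3 -m creep '[[[0,0,0,0,0,0],[0,0,0,0,0,0],[0,0,0,0,0,0]]]' -0.7; python3 -m creep '[[[0,0,0,0,0,0],[0,0,0,0,0,0]]]' -0.4;  python3 -m creep '[[[0,0,0.1,0,0,0],[0,0,0.2,0,0,0],[0,0,0.4,0,0,0],[0,0,0.6,0,0,0],[0,0,0.8,0,0,0],[0,0,1,0,0,0],[0,0,1,0,0,0],[0,0,1,0,0,0],[0,0,1,0,0,0],[0,0,0,0,0,0],[0,0,0,0,0,0]]]'
python3 - <<'E'
from h import *
import numpy as np
a=[manip.snapshot(n) for n in('scene','wrist')]
b=cv2.resize(a[0][170:270,270:400],(390,300),interpolation=cv2.INTER_CUBIC); w=cv2.resize(a[1],(400,300))
cv2.imwrite('pics/end.png',np.hstack([b,w]))
E
```

```text
t: 18.52
position: [541.3, 147.3, 167.6]
tcp_rot: [0.0, 0.649, 0.761, 0.0]
force: [-0.5, 0.2, 0.3]
width: 13.9
finger_force: 0.0
t: 18.77
position: [541.2, 147.3, 167.6]
tcp_rot: [0.0, 0.649, 0.761, 0.0]
force: [-0.9, -0.7, -0.2]
width: 26.9
finger_force: 0.0
t: 20.15
position: [540.8, 147.3, 319.7]
tcp_rot: [-0.0, 0.649, 0.761, -0.0]
force: [-0.6, 0.1, 0.1]
width: 28.6
finger_force: 0.0
```

View pics/end.png

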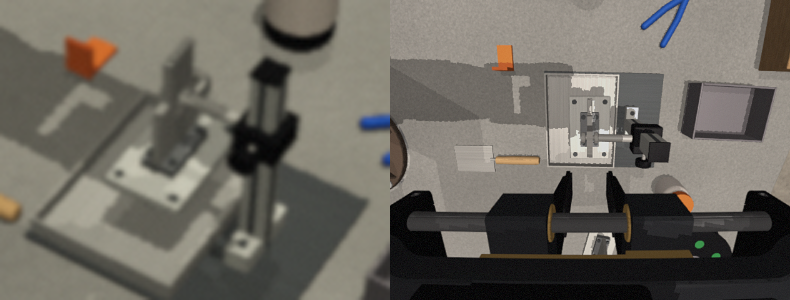

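Left: the platform hangs on the pin above the tray, with the plate looking level around (165,165). Right: it sits square over the tray at (590,125), and the gripper is clear. I'll let it settle for a second and hand in.

```bash
python3 -m creep '[[[0,0,0,0,0,0],[0,0,0,0,0,0],[0,0,0,0,0,0],[0,0,0,0,0,0],[0,0,0,0,0,0],[0,0,0,0,0,0],[0,0,0,0,0,0],[0,0,0,0,0,0]]]' | head -1; python3 -c "
from workcell import manip
print(manip.hand_in())"
```

```text
t: 21.25
the job is handed in; nothing more can be done
None
```

The slotted platform hangs on the pin, looks level and is clear of the drip tray; I handed the job in at about 21 s, but the hand-in returned no verdict.

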